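# Take two piles apart and set up the measuring stage

### The job

Two piles of parts were left on the lab bench: take them apart and put every part where it belongs. The black lens cap goes on the bare upright lens, pushed over its nose and level; the small steel calibration block goes flat into the empty pocket of the grey accessory case; the square aluminium spacer goes in the middle of the black measuring stage, its sides parallel to the stage's, and the white ceramic sample goes flat on top of the spacer, centred. Never tip the sample, and leave the amber bottle and the covered green dish where they are.

Things in the scene. Friction and masses are not known exactly. Their poses are not given: they have to be found in the camera images.
- spacer: Square spacer, bare aluminium, 62 x 62 x 24 mm high, about 250 g, one of the two pile bottoms; loose; origin at the centre of its underside, z up, x and y square to its sides.
- sample: Ceramic sample, plain white round disc, diameter 60 mm, 24 mm high, about 160 g, the other pile bottom; loose; origin at the centre of its underside, z up.
- cap: Lens cap, black plastic round cup lying open side down, outer diameter 46 mm, 18 mm high, bore 40 mm wide and 13 mm deep, about 30 g; at the start it lies on top of the spacer or of the sample (either may be); loose; origin at the centre of its underside, z up (the open rim).
- block: Calibration block, plain steel bar 44 (its x) x 24 (its y) x 20 mm high, about 150 g; at the start it lies on top of the other pile; loose; origin at the centre of its underside, z up.
- stage_top (a point): Centre of the top face of the measuring stage, a fixed black square plate 90 x 90 mm with thin white cross lines parallel to its sides, its top 50 mm above the bench, on a column and grey foot; axes x and y parallel to the plate's sides, z up.
- lens_front (a point): Centre of the front (top) of the bare lens, 65 mm above the bench: a fixed upright lens, black barrel 48 mm in diameter up to 47 mm, foot 60 mm in diameter, and on it a steel nose 33 mm in diameter and 18 mm high whose top 5 mm taper to 25 mm. The cap drops over the nose with 3.5 mm play all round and rests on this front, its rim then 13 mm below this point; z up.
- case_pocket (a point): Centre of the floor of the empty rectangular pocket in the grey accessory case, a fixed slab 150 x 100 x 14 mm high. The pocket is 62 mm (along this frame's x) x 42 mm (along y) and 8 mm deep, its floor 6 mm above the bench; fingers do not fit into it beside the block, so hold the block by its upper 11 mm. Two brass buttons and a pin stick up 8 mm at the case's +x end, 75 mm from this point. z up.
- dropper: Bystander to leave alone: amber dropper bottle with white cap, diameter 36 mm, 85 mm high, loose; origin at the centre of its underside.
- dish: Bystander to leave alone: round covered dish of green glass, diameter 52 mm, 20 mm high, loose; origin at the centre of its underside.
Mind the look-alikes: they are no part of the job. Leave any blue look-alike of the sample alone.

How it is judged:
At the end, for the whole second after the job is handed in: Spacer flat on stage, within 10 mm of centre, sides parallel within 0.2 rad; sample flat on spacer within 8 mm of centre; cap down over lens nose, resting on its front; block flat on pocket floor (heights within 3 mm); all level within 0.1 rad, released, at rest (horizontal distance between spacer and stage_top below 0.01 m and z of spacer in the frame of stage_top between -0.003 and 0.003 m and (angle between the x axis of spacer and the x axis of stage_top, either way round below 0.2 rad or angle between the x axis of spacer and the y axis of stage_top, either way round below 0.2 rad) and horizontal distance between sample and spacer below 0.008 m and z of sample in the frame of spacer between 0.021 and 0.027 m and horizontal distance between cap and lens_front below 0.008 m and z of cap in the frame of lens_front between -0.016 and -0.01 m and horizontal distance between block and case_pocket below 0.014 m and z of block in the frame of case_pocket between -0.003 and 0.003 m and angle between each of spacer, sample, cap, block's own z axis and vertical below 0.1 rad and linear speed of each of spacer, sample, cap, block below 0.02 m/s); the robot touches nothing.
It fails at once if the ceramic sample is tipped by more than 0.6 rad (angle between sample's own z axis and vertical above 0.6 rad).
It fails at once if the amber bottle is moved by more than 30 mm or tipped (distance of dropper from where it was at the start of the episode above 0.03 m or angle between dropper's own z axis and vertical above 0.5 rad).
It fails at once if the covered dish is moved by more than 30 mm (distance of dish from where it was at the start of the episode above 0.03 m).
It also fails if it takes over 112 s, if anything falls off the work surface, if the arm or the gripper's body presses on something with over 40 N, if the wrist force passes 120 N, or if a joint passes its speed limit or range.

### The arm

A 6-joint arm with a two-finger parallel gripper is mounted at the origin on the work surface. World frame = base frame: x ahead of the robot, y to its left, z up, the work surface at z = 0. Lengths are in m, angles in rad, forces in N, time in s.
With the tool pointing down it reaches from about 0.3 to 0.775 m from the base axis. Payload 14.6 kg.
Tool frame: the origin (TCP) lies on the mounting face of the last link; the fingertips stand 199 mm ahead of it and the grasp point (between the pads) lies 180 mm ahead of it; z points along the fingers, y is the line along which they close (so a half turn about z gives the same grasp; the last joint's range is limited). The gripper opens to 94 mm and grips with 3 to 60 N. Pads are 16 mm wide; open, the fingers measure 119 mm over their backs; the gripper's body (75 mm by 177 mm) begins 78 mm behind the grasp point.
Start: joints at [1.201, 0.3, 1.521, -0, 1.321, -0.067], TCP at [0.164, 0.525, 0.405] pointing down, gripper open.
Joint ranges: [-3.03, 3.03], [-0.79, 2.21], [0.23, 2.52], [-1.04, 4.18], [0, 3.07], [-2.55, 2.55]. Speed limits (rad/s): [2.22, 2.22, 2.57, 3.14, 3.14, 3.14].

### API

Orientations are given as [roll, pitch, yaw] about the fixed x, y, z axes, in that order (R = Rz(yaw) Ry(pitch) Rx(roll)).
In Python, from station import telemetry, cams, workorder, finder gives the robot as it stands.
- The arm moves only by the tool jog_arm, never from a script. Its argument "rows" is a list of rows, each an object with "gripper": the finger opening in m, from 0 to 0.094; "slide": the shift along the tool's x, y, z in m, a list of three; "spin": the turn about the tool's z in rad. In form: [{"gripper": gripper, "slide": [tx, ty, tz], "spin": spin}, ...]. A call has 1 to 8 rows; each row is the pose to reach, as a shift and turn from the pose commanded when the call began, along the tool's axes at that moment; what a row does not reach only later rows make up. A row lasts 1/10 s, in which the tool goes at most 50 mm and 8.59 degrees, less where a joint would pass 70% of its speed; a pose out of reach is approached as far as the arm can. A call with a gripper value outside its range is refused whole. The fingers move at their own pace and stop on an object; "squeeze" is the grip in N (left out, the last holds). Time passes only in rows, so rows that repeat a pose let the fingers close. It gives the time, the measured TCP pose, the force, the opening and the grip force at its end, in the units of the state.
- telemetry.get_obs(): the state, without advancing time (a new reading comes with each control period).
- cams.camera(name): name is "scene" or "top"; returns (picture, depth): 420x560x3 uint8, red, green, blue; 420x560 float32, m along the optical axis (not along the pixel's ray), 0 where there is no reading.
- cams.camera_info(name): a dict with "camera_matrix" (3x3 intrinsics, pixels), "R" (3x3) and "t" (3): a world point X has camera coordinates R X + t. Camera axes: x right, y down, z forward; pixel columns grow to the right and rows downward; lengths in m; the calibration is good to about 2 mm. A picture is of the moment at which its call begins. camera_info takes no time and is no camera call.
- workorder.hand_in(): hands the job in; it is judged then, once.
Trained networks look in the newest picture that a camera, given by its name, has taken for a name from the list of things; names that differ only in an ending like _2 or _b are one class to them, and where a whole thing is asked for, a point or a joint stands for the part that bears it (a point fixed in the world has none). Each returns a list of dicts, best first, with "confidence" (0 to 1); they miss things now and then, are a little off and sometimes report something else, mostly with a low value. They report only what shows in the picture. A call takes as long as a camera call. They do not tell look-alikes from the thing itself.
- finder.find_in(target, camera): "point" ([x, y, z] in m, in world coordinates, good to about 4 mm: the middle of the surface that is visible of it).
- finder.masks_of(target, camera): "region" (420x560 bool, what is visible of it).
The state is a dict: "time_s": time; "qpos": joint angles; "joint_vel": joint speeds; "tau": joint torques, N m; "ee_pos": TCP position; "eef_rot": TCP orientation; "force": force on the tool from outside, world axes, zero at the start; "moment": the same for the moment, N m; "grip_width": finger opening in m; "grip_force": force on a finger pad.
Only numpy, scipy, OpenCV 4.12 (cv2) and the standard library are available. Lean on these libraries where they do the work, as an engineer would, in place of code of your own. Each camera call takes 0.05 s, during which the arm holds its last target. There are 200 camera calls.

## Working session

There is one attempt and no reset: what is moved stays moved. The work goes in short steps, Python scripts to look and compute and a tool call to move; the robot and the scene stay as the last step left them, time stands still between calls to the robot, and variables do not carry over. Pictures are saved under pics/ and viewed, at most 14 in all, crops included, and the job is handed in when it is done.

Besides the shell and the picture viewer there is one more tool, called after "Call:" as name(argument=value, ...) on one line, values as JSON. jog_arm: Moves the arm, as the interface text tells. Its arguments: {"type":"object","properties":{"rows":{"type":"array","items":{"type":"object","properties":{"gripper":{"type":"number"},"slide":{"type":"array","items":{"type":"number"}},"spin":{"type":"number"}}}},"squeeze":{"type":"number"}},"required":["rows"]}

```bash
mkdir -p pics; ls; cat > h.py <<'E'
import numpy as np, cv2
from station import telemetry, cams, workorder, finder
def cloud(name):
    im,d=cams.camera(name); I=cams.camera_info(name)
    K=np.array(I["camera_matrix"]);R=np.array(I["R"]);t=np.array(I["t"])
    v,u=np.mgrid[:d.shape[0],:d.shape[1]]
    P=np.stack([(u-K[0,2])*d/K[0,0],(v-K[1,2])*d/K[1,1],d],-1)
    W=(P-t)@R
    W[d==0]=np.nan
    return im,d,W
def save(im,n): cv2.imwrite(f"pics/{n}.png",im[...,::-1])
E
python3 - <<'E'
from h import *
o=telemetry.get_obs(); print(o["time_s"],o["ee_pos"],o["eef_rot"])
for c in("top","scene"):
    im,d,W=cloud(c); save(im,c+"0"); np.savez(c+"0.npz",im=im,W=W)
for n in ["spacer","sample","cap","block","stage_top","lens_front","case_pocket","dropper","dish"]:
    for c in("top","scene"):
        print(n,c,[(np.round(r["point"],3).tolist(),round(r["confidence"],2)) for r in finder.find_in(n,c)][:4])
E
```

```text
pics
0.0 [0.16398809 0.52494753 0.40407792] [-3.14043907e+00 -7.54365307e-05  2.83883667e+00]
spacer top [([0.494, 0.103, 0.023], 0.81)]
spacer scene [([0.516, 0.096, 0.017], 0.86), ([0.677, 0.013, 0.036], 0.57)]
sample top [([0.37, -0.372, 0.021], 0.9), ([0.474, -0.337, 0.026], 0.79), ([0.488, -0.463, 0.025], 0.74)]
sample scene [([0.379, -0.375, 0.026], 0.85), ([0.496, -0.359, 0.022], 0.7), ([0.499, -0.467, 0.027], 0.66)]
cap top [([0.495, 0.11, 0.04], 0.8), ([0.663, 0.253, 0.053], 0.25), ([0.489, 0.385, 0.05], 0.23)]
cap scene [([0.502, 0.105, 0.042], 0.66)]
block top [([0.485, -0.35, 0.044], 0.62)]
block scene [([0.486, -0.352, 0.042], 0.84)]
stage_top top [([0.491, 0.388, 0.053], 0.62)]
stage_top scene [([0.504, 0.38, 0.048], 0.58), ([0.49, -0.127, 0.012], 0.46)]
lens_front top [([0.65, 0.023, 0.046], 0.84)]
lens_front scene [([0.677, 0.014, 0.037], 0.88)]
case_pocket top [([0.477, -0.123, 0.015], 0.82)]
case_pocket scene [([0.489, -0.127, 0.014], 0.64)]
dropper top [([0.664, 0.253, 0.056], 0.67)]
dropper scene [([0.678, 0.249, 0.045], 0.78), ([0.501, 0.381, 0.053], 0.61)]
dish top []
dish scene [([0.67, -0.254, 0.019], 0.85)]
```

View pics/top0.png

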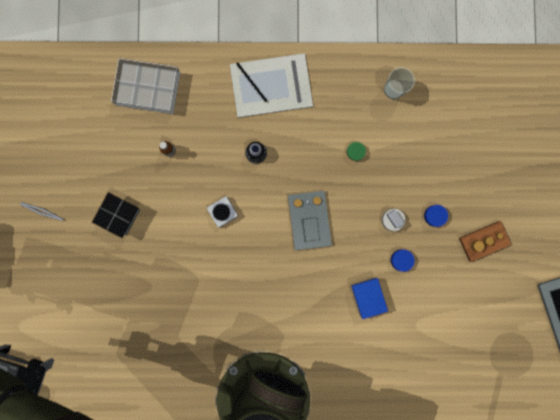

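View pics/scene0.png

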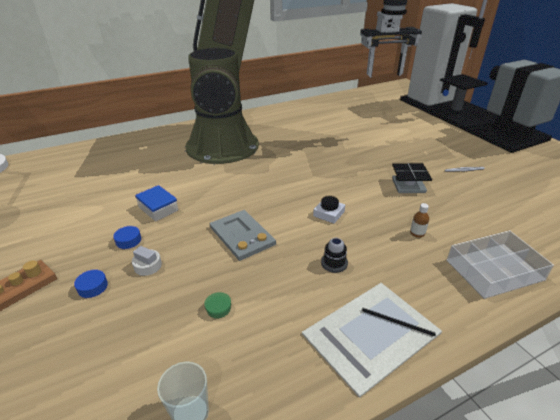

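Top view: the cap is on the spacer at (221,212) and the block on the white sample at (395,219). The stage is at (116,215), the lens at (256,152) and the case at (310,220), with its pocket near (311,229). The blue discs are decoys. Next I fit the exact poses by height bands.

```bash
cat >> h.py <<'E'
def band(W,c,r,z0,z1,im=None,f=None):
    m=(np.hypot(W[...,0]-c[0],W[...,1]-c[1])<r)&(W[...,2]>z0)&(W[...,2]<z1)
    if f is not None: m&=f(im.astype(int))
    # keep the largest connected blob
    n,l,s,_=cv2.connectedComponentsWithStats(m.astype(np.uint8))
    if n<2: return np.zeros((0,3)),m
    m=l==1+np.argmax(s[1:,4]); return W[m],m
def rep(n,P):
    if len(P)<5: print(n,"few",len(P));return
    q=P[:,:2].astype(np.float32)*1000
    (c,wh,a)=cv2.minAreaRect(q); cc,rr=cv2.minEnclosingCircle(q)
    print(n,len(P),"mean",q.mean(0).round(1),"z",np.median(P[:,2]).round(4),"rect",np.round(c,1),np.round(wh,1),round(a,1),"circ",np.round(cc,1),round(rr,1))
E
python3 - <<'E'
from h import *
for c in("top","scene"):
    f=np.load(c+"0.npz");W=f["W"];im=f["im"]
    print(c, cams.camera_info(c)["camera_matrix"][0][0], (-np.array(cams.camera_info(c)["R"]).T@cams.camera_info(c)["t"]).round(3))
    for n,p,r,a,b in [("cap",(.495,.105),.05,.034,.055),("spacer",(.495,.105),.06,.017,.031),("block",(.483,-.346),.05,.036,.055),("sample",(.483,-.346),.05,.017,.031),
        ("stage",(.492,.388),.08,.044,.06),("lenstop",(.66,.02),.06,.058,.08),("lensbarrel",(.66,.02),.06,.04,.055),("case",(.477,-.123),.12,.0105,.018),("dish",(.67,-.254),.06,.012,.03),("dropper",(.67,.25),.06,.03,.1)]:
        P,m=band(W,p,r,a,b); rep(n,P)
    for (x,y) in [(.4,0.3),(.6,-.1),(.35,-.1)]:
        P,_=band(W,(x,y),.02,-.02,.02); print("floor z",np.median(P[:,2]).round(4))
f=np.load("top0.npz");im=f["im"]
cv=lambda r0,r1,c0,c1:cv2.resize(im[r0:r1,c0:c1],None,fx=5,fy=5,interpolation=cv2.INTER_NEAREST)
a=np.hstack([cv(185,255,85,145),cv(185,255,275,345)]); b=np.hstack([cv(195,235,200,245),cv(130,170,235,277),cv(200,240,370,413)])
w=max(a.shape[1],b.shape[1]); pad=lambda x:np.pad(x,((0,0),(0,w-x.shape[1]),(0,0)))
save(np.vstack([pad(a),pad(b)]),"crop")
E
```

```text
top 499.82634367126394 [ 0.428 -0.023  1.361]
cap 234 mean [498.1 111.6] z 0.0416 rect [498.3 111.6] [44.7 43. ] 45.7 circ [497.9 112. ] 22.9
spacer 295 mean [499.7 108.5] z 0.0232 rect [499.4 110.9] [61.6 62.7] 31.6 circ [499.5 110.4] 41.9
block 160 mean [ 480.  -349.8] z 0.0428 rect [ 480.  -349.9] [44.  25.3] 33.6 circ [ 479.4 -349.2] 24.8
sample 224 mean [ 477.6 -346.9] z 0.0236 rect [ 478.7 -350.4] [57.8 59. ] 11.6 circ [ 478.3 -350.7] 30.6
stage 1181 mean [488.7 387.6] z 0.0498 rect [488.8 388.4] [91.9 90.6] 62.9 circ [488.4 387.4] 62.1
lenstop 114 mean [661.3  21.3] z 0.0644 rect [662.1  21.4] [30.1 30.8] 67.8 circ [661.9  20.9] 16.2
lensbarrel 134 mean [659.2  20.2] z 0.0472 rect [662.   20.1] [46.1 45.2] 1.0 circ [661.9  21.2] 23.8
case 1320 mean [ 479.8 -124.8] z 0.0139 rect [ 477.5 -124.3] [150.  100.2] 7.5 circ [ 477.7 -124.4] 88.3
dish 292 mean [ 665.5 -251.3] z 0.0193 rect [ 665.5 -251.4] [50.  50.4] 30.2 circ [ 666.  -251.6] 26.3
dropper 171 mean [664.  253.6] z 0.0577 rect [666. 256.] [31.2 34.5] 21.1 circ [667.1 257.4] 18.3
floor z -0.0002
floor z -0.0005
floor z 0.0
[... 406 characters left out ...]
50. ] [51.2 57.9] 12.4 circ [ 478.8 -349.3] 30.4
stage 596 mean [493.3 384.2] z 0.051 rect [490.  387.2] [91.9 93.8] 61.4 circ [489.  387.5] 62.1
lenstop 138 mean [664.5  19.4] z 0.0645 rect [661.7  20.9] [30.9 30.8] 35.1 circ [661.7  21.8] 16.9
lensbarrel 186 mean [670.7  14.9] z 0.0474 rect [665.4  18.2] [46.3 36.6] 47.2 circ [662.4  20.5] 24.0
case 1354 mean [ 483.1 -124.9] z 0.0144 rect [ 476.2 -123.5] [153.5 101.6] 7.5 circ [ 476.9 -124.5] 89.2
dish 494 mean [ 667.  -251.6] z 0.0201 rect [ 664.5 -251.1] [50.4 51.3] 67.8 circ [ 664.5 -251.1] 26.7
dropper 315 mean [672.3 251.6] z 0.0562 rect [671.3 254.7] [35.6 28.8] 51.7 circ [668.3 256.4] 18.4
floor z 0.001
floor z 0.0005
floor z 0.0005
```

View pics/crop.png

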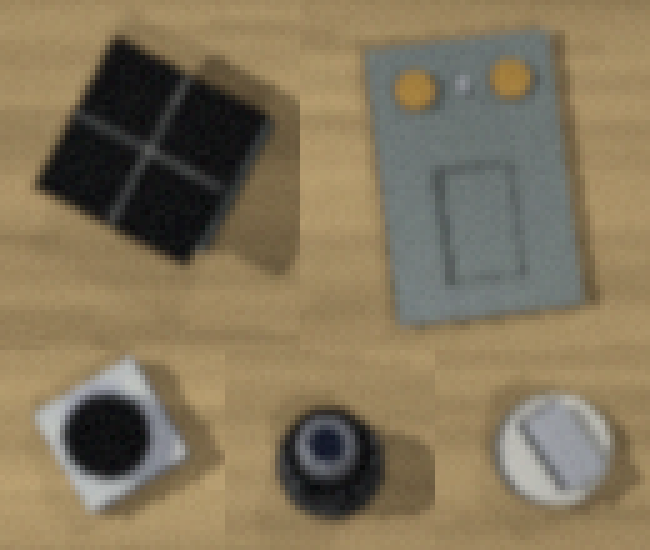

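Both cameras agree within about 2 mm. The crop shows the pocket rim at about (311,230) in the full picture, aligned with the case.

```bash
cat >> h.py <<'E'
from scipy.spatial.transform import Rotation as Ro
def go(x,y,ztip,yawdeg):
    "slide and spin that bring the fingertips to x,y,ztip (m) at yaw"
    o=telemetry.get_obs(); p=np.array(o["ee_pos"]); R=Ro.from_euler("xyz",o["eef_rot"])
    d=R.inv().apply(np.array([x,y,ztip+.199])-p)
    s=(o["eef_rot"][2]-np.radians(yawdeg)+np.pi)%(2*np.pi)-np.pi
    print("slide",d.round(4),"spin",round(s,4),"| ee",p.round(4),"yaw",np.degrees(o["eef_rot"][2]).round(2),"t",o["time_s"])
E
python3 - <<'E'
from h import *
f=np.load("top0.npz");W=f["W"];im=f["im"]
P,m=band(W,(.455,-.127),.05,.003,.0105); rep("pocket",P)
P,m=band(W,(.455,-.127),.045,.003,.0095); rep("pocket2",P)
f=np.load("scene0.npz");P,m=band(f["W"],(.455,-.127),.05,.003,.0105); rep("pocket sc",P)
# pin-side check: brass buttons
P,m=band(W,(.535,-.117),.05,.018,.03); print(len(P))
im2=im.astype(int); mm=(im2[...,0]-im2[...,2]>90)&(np.hypot(W[...,0]-.53,W[...,1]+.12)<.06); print("brass mean",W[mm].mean(0).round(4),mm.sum())
go(.498,.1112,.14,121.7)
E
```

```text
pocket 296 mean [ 451.8 -126.6] z 0.0064 rect [ 453.5 -120.2] [67.6 62.4] 0.8 circ [ 453.5 -125.6] 36.8
pocket2 267 mean [ 452.2 -128.3] z 0.0062 rect [ 454.8 -128.5] [65.1 45.8] 0.8 circ [ 454.7 -127.3] 36.4
pocket sc 238 mean [ 445.3 -124.4] z 0.0066 rect [ 447.  -124.8] [59.3 39.3] 7.8 circ [ 447.8 -125.3] 34.6
48
brass mean [ 0.5257 -0.1177  0.0215] 51
slide [-0.4422 -0.2953  0.0656] spin 0.7147 | ee [0.164  0.525  0.4047] yaw 162.65 t 1.0
```

Call:
jog_arm(rows=[{"gripper":0.094,"slide":[-0.442,-0.295,0.066],"spin":0.715},{"gripper":0.094,"slide":[-0.442,-0.295,0.066],"spin":0.715},{"gripper":0.094,"slide":[-0.442,-0.295,0.066],"spin":0.715},{"gripper":0.094,"slide":[-0.442,-0.295,0.066],"spin":0.715},{"gripper":0.094,"slide":[-0.442,-0.295,0.066],"spin":0.715},{"gripper":0.094,"slide":[-0.442,-0.295,0.066],"spin":0.715},{"gripper":0.094,"slide":[-0.442,-0.295,0.066],"spin":0.715},{"gripper":0.094,"slide":[-0.442,-0.295,0.066],"spin":0.715}])

```text
time_s: 1.8
ee_pos: [0.4143, 0.2143, 0.3554]
eef_rot: [3.141, 0.0, 2.124]
force: [1.3, 1.5, 0.1]
grip_width: 0.0938
grip_force: 0.0
```

```bash
python3 -c "
from h import *
go(.498,.1112,.09,121.7)"
```

```text
slide [-0.1317  0.017   0.0664] spin -0.0002 | ee [0.4143 0.2143 0.3554] yaw 121.69 t 1.8
```

Call:
jog_arm(rows=[{"gripper":0.094,"slide":[-0.132,0.017,0.066],"spin":0},{"gripper":0.094,"slide":[-0.132,0.017,0.066],"spin":0},{"gripper":0.094,"slide":[-0.132,0.017,0.066],"spin":0},{"gripper":0.094,"slide":[-0.132,0.017,0.066],"spin":0},{"gripper":0.094,"slide":[-0.132,0.017,0.066],"spin":0},{"gripper":0.094,"slide":[-0.132,0.017,0.066],"spin":0},{"gripper":0.094,"slide":[-0.132,0.017,0.066],"spin":0},{"gripper":0.094,"slide":[-0.132,0.017,0.066],"spin":0}])

```text
time_s: 2.6
ee_pos: [0.4969, 0.1136, 0.29]
eef_rot: [3.14, 0.0, 2.125]
force: [-0.3, -0.4, 0.6]
grip_width: 0.0943
grip_force: 0.0
```

```bash
python3 -c "
from h import *
go(.498,.1112,.028,121.7)"
```

```text
slide [-0.0026 -0.0004  0.063 ] spin 0.0012 | ee [0.4969 0.1136 0.29  ] yaw 121.77 t 2.6
```

Call:
jog_arm(rows=[{"gripper":0.094,"slide":[-0.003,0,0.03],"spin":0},{"gripper":0.094,"slide":[-0.003,0,0.05],"spin":0},{"gripper":0.07,"slide":[-0.003,0,0.062],"spin":0},{"gripper":0.055,"slide":[-0.003,0,0.062],"spin":0},{"gripper":0.04,"slide":[-0.003,0,0.062],"spin":0},{"gripper":0.04,"slide":[-0.003,0,0.062],"spin":0},{"gripper":0.04,"slide":[-0.003,0,0.062],"spin":0},{"gripper":0.04,"slide":[-0.003,0,0.062],"spin":0}], squeeze=12)

```text
time_s: 3.4
ee_pos: [0.4989, 0.1103, 0.2279]
eef_rot: [3.141, 0.0, 2.124]
force: [0.1, -0.8, 0.1]
grip_width: 0.0491
grip_force: 0.0
```

```bash
python3 -c "
from h import *
go(.498,.1112,.14,121.7);go(.662,.021,.14,121.7)"
```

```text
slide [ 0.0012 -0.0002 -0.1111] spin -0.0003 | ee [0.4989 0.1103 0.2279] yaw 121.69 t 3.4
slide [-0.1617  0.092  -0.111 ] spin -0.0003 | ee [0.4989 0.1103 0.2279] yaw 121.69 t 3.4
```

Call:
jog_arm(rows=[{"gripper":0.038,"slide":[0,0,0],"spin":0},{"gripper":0.038,"slide":[0,0,0],"spin":0},{"gripper":0.038,"slide":[0,0,0],"spin":0},{"gripper":0.038,"slide":[0,0,-0.01],"spin":0},{"gripper":0.038,"slide":[0,0,-0.04],"spin":0},{"gripper":0.038,"slide":[0,0,-0.08],"spin":0},{"gripper":0.038,"slide":[0,0,-0.112],"spin":0},{"gripper":0.038,"slide":[0,0,-0.112],"spin":0}], squeeze=12)

```text
time_s: 4.2
ee_pos: [0.4992, 0.1103, 0.344]
eef_rot: [3.135, 0.003, 2.124]
force: [-0.6, 1.2, -0.5]
grip_width: 0.0455
grip_force: 12.0
```

```bash
python3 -c "
from h import *
go(.662,.021,.14,121.7)"
```

```text
slide [-0.1615  0.0916  0.006 ] spin -0.0003 | ee [0.4992 0.1103 0.344 ] yaw 121.69 t 4.2
```

Call:
jog_arm(rows=[{"gripper":0.038,"slide":[-0.03,0.017,0.0],"spin":0},{"gripper":0.038,"slide":[-0.065,0.037,0.0],"spin":0},{"gripper":0.038,"slide":[-0.1,0.057,0.0],"spin":0},{"gripper":0.038,"slide":[-0.135,0.077,0.004],"spin":0},{"gripper":0.038,"slide":[-0.155,0.088,0.006],"spin":0},{"gripper":0.038,"slide":[-0.1615,0.0915,0.006],"spin":0},{"gripper":0.038,"slide":[-0.1615,0.0915,0.006],"spin":0},{"gripper":0.038,"slide":[-0.1615,0.0915,0.006],"spin":0}])

```text
time_s: 5.0
ee_pos: [0.6608, 0.0215, 0.3333]
eef_rot: [-3.141, -0.0, 2.124]
force: [-0.3, 0.1, -0.8]
grip_width: 0.0453
grip_force: 12.0
```

```bash
python3 - <<'E'
from h import *
go(.662,.021,.09,121.7)
for c in ("top","scene"):
    im,d,W=cloud(c)
    save(im[60:260,150:430] if c=="top" else im[100:300,220:500],c+"1")
    r=finder.masks_of("cap",c)
    for q in r[:2]:
        P=W[q["region"]]; P=P[~np.isnan(P[:,0])]; print(c,q["confidence"]); rep("cap",P)
im,_,W=cloud("scene"); m=(im.max(2)<60)
P,mm=band(W,(.662,.021),.035,.12,.165,im,lambda i:i.max(2)<70); rep("black",P); print(P[:,2].min() if len(P) else 0)
a=cv2.imread("pics/scene1.png"); cv2.imwrite("pics/s1big.png",cv2.resize(a,None,fx=2.8,fy=2.8))
E
```

```text
slide [-0.0011  0.0008  0.0443] spin 0.0002 | ee [0.6608 0.0215 0.3333] yaw 121.71 t 5.0
scene 0.64
cap 348 mean [663.5  18.4] z 0.1479 rect [657.3  21.9] [39.5 47.4] 53.3 circ [658.6  23.9] 24.3
black 352 mean [663.5  17.2] z 0.1479 rect [658.4  19.8] [42.2 44.1] 55.6 circ [660.6  21.5] 24.7
0.12995891988926472
```

View pics/s1big.png

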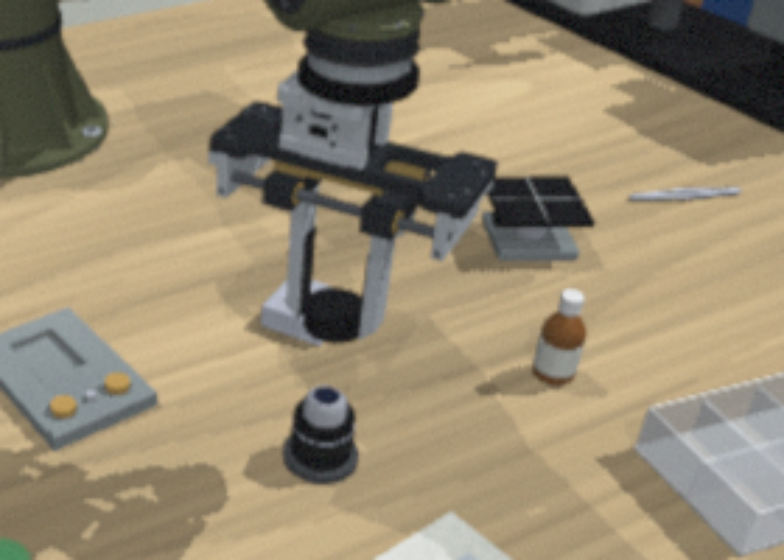

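The cap is held level between the fingers, at about (333,313) in the enlarged crop. Its rim is at z=0.130 as expected and it is centred over the lens, so I lower it.

Call:
jog_arm(rows=[{"gripper":0.038,"slide":[-0.001,0.001,0.02],"spin":0},{"gripper":0.038,"slide":[-0.001,0.001,0.04],"spin":0},{"gripper":0.038,"slide":[-0.001,0.001,0.055],"spin":0},{"gripper":0.038,"slide":[-0.001,0.001,0.065],"spin":0},{"gripper":0.038,"slide":[-0.001,0.001,0.072],"spin":0},{"gripper":0.038,"slide":[-0.001,0.001,0.076],"spin":0},{"gripper":0.038,"slide":[-0.001,0.001,0.076],"spin":0},{"gripper":0.038,"slide":[-0.001,0.001,0.076],"spin":0}])

```text
time_s: 6.05
ee_pos: [0.663, 0.0206, 0.258]
eef_rot: [3.141, 0.0, 2.124]
force: [0.4, 0.4, -0.3]
grip_width: 0.0455
grip_force: 12.0
```

```bash
python3 - <<'E'
from h import *
go(.662,.021,.056,121.7); o=telemetry.get_obs(); print(o["force"])
E
```

```text
slide [ 0.0009 -0.0006  0.003 ] spin -0.0002 | ee [0.663  0.0206 0.258 ] yaw 121.69 t 6.05
[ 0.38509665  0.40179913 -0.3473847 ]
```

Call:
jog_arm(rows=[{"gripper":0.038,"slide":[0,0,0.0015],"spin":0},{"gripper":0.038,"slide":[0,0,0.003],"spin":0},{"gripper":0.038,"slide":[0,0,0.003],"spin":0},{"gripper":0.07,"slide":[0,0,0.003],"spin":0},{"gripper":0.07,"slide":[0,0,0.003],"spin":0},{"gripper":0.07,"slide":[0,0,0.003],"spin":0},{"gripper":0.08,"slide":[0,0,0.003],"spin":0},{"gripper":0.094,"slide":[0,0,0.003],"spin":0}])

```text
time_s: 6.85
ee_pos: [0.6629, 0.0206, 0.2542]
eef_rot: [-3.141, -0.0, 2.124]
force: [-0.0, 0.1, 0.1]
grip_width: 0.0819
grip_force: 0.0
```

Call:
jog_arm(rows=[{"gripper":0.094,"slide":[0,0,-0.01],"spin":0},{"gripper":0.094,"slide":[0,0,-0.04],"spin":0},{"gripper":0.094,"slide":[0,0,-0.08],"spin":0},{"gripper":0.094,"slide":[0.02,-0.011,-0.08],"spin":0},{"gripper":0.094,"slide":[0.06,-0.033,-0.08],"spin":0},{"gripper":0.094,"slide":[0.1,-0.057,-0.08],"spin":0},{"gripper":0.094,"slide":[0.14,-0.08,-0.07],"spin":0},{"gripper":0.094,"slide":[0.163,-0.092,-0.06],"spin":0}])

```text
time_s: 7.65
ee_pos: [0.4965, 0.112, 0.3152]
eef_rot: [3.141, 0.0, 2.125]
force: [0.3, 0.6, 0.9]
grip_width: 0.0939
grip_force: 0.0
```

```bash
python3 - <<'E'
from h import *
for c in("top","scene"):
    im,d,W=cloud(c)
    P,_=band(W,(.662,.021),.045,.058,.085); rep("captop "+c,P); print(np.percentile(P[:,2],[10,90]).round(4))
    P,_=band(W,(.4994,.1105),.06,.017,.031); rep("spacer "+c,P)
go(.4994,.1106,.010,121.7)
E
```

```text
captop top 245 mean [661.6  22.6] z 0.0694 rect [661.6  22.6] [44.3 44. ] 45.3 circ [662.3  22.3] 23.0
[0.0659 0.0734]
spacer top 10 mean [490.8  73.3] z 0.0234 rect [491.6  72.5] [10.9  5. ] 3.0 circ [491.5  74.4] 5.5
captop scene 324 mean [665.4  20. ] z 0.0702 rect [662.4  22.5] [44.1 47. ] 7.1 circ [661.3  23.2] 24.6
[0.0623 0.0716]
spacer scene 395 mean [501.9 108.9] z 0.0245 rect [499.2 110.6] [62.7 64.6] 31.6 circ [498.7 110.7] 42.0
slide [-0.0028  0.0014  0.1054] spin 0.0018 | ee [0.4968 0.1122 0.3144] yaw 121.8 t 7.75
```

The cap is seated, with its top at 70 mm and within 2 mm of centre. The spacer is unmoved, so I grasp it next.

Call:
jog_arm(rows=[{"gripper":0.094,"slide":[-0.003,0.001,0.04],"spin":0},{"gripper":0.094,"slide":[-0.003,0.001,0.075],"spin":0},{"gripper":0.094,"slide":[-0.003,0.001,0.095],"spin":0},{"gripper":0.094,"slide":[-0.003,0.001,0.105],"spin":0},{"gripper":0.075,"slide":[-0.003,0.001,0.105],"spin":0},{"gripper":0.055,"slide":[-0.003,0.001,0.105],"spin":0},{"gripper":0.055,"slide":[-0.003,0.001,0.105],"spin":0},{"gripper":0.055,"slide":[-0.003,0.001,0.105],"spin":0}], squeeze=30)

```text
time_s: 8.55
ee_pos: [0.5017, 0.1089, 0.2103]
eef_rot: [3.14, 0.001, 2.124]
force: [-0.4, 0.4, -0.2]
grip_width: 0.0655
grip_force: 0.0
```

Call:
jog_arm(rows=[{"gripper":0.055,"slide":[0,0,0],"spin":0},{"gripper":0.055,"slide":[0,0,0],"spin":0},{"gripper":0.055,"slide":[0,0,0],"spin":0},{"gripper":0.055,"slide":[0,0,-0.01],"spin":0},{"gripper":0.055,"slide":[0,0,-0.04],"spin":0},{"gripper":0.055,"slide":[0,0,-0.08],"spin":0},{"gripper":0.055,"slide":[0,0,-0.12],"spin":0},{"gripper":0.055,"slide":[0,0,-0.12],"spin":0}])

```text
time_s: 9.35
ee_pos: [0.5018, 0.109, 0.3349]
eef_rot: [3.134, 0.003, 2.124]
force: [-0.3, 0.0, -3.6]
grip_width: 0.0619
grip_force: 30.0
```

```bash
python3 - <<'E'
from h import *
go(.489,.388,.13,152)
E
```

```text
slide [0.2442 0.1356 0.0062] spin -0.529 | ee [0.5018 0.109  0.3349] yaw 121.69 t 9.35
```

Call:
jog_arm(rows=[{"gripper":0.055,"slide":[0.03,0.017,0.0],"spin":-0.07},{"gripper":0.055,"slide":[0.065,0.037,0.0],"spin":-0.14},{"gripper":0.055,"slide":[0.105,0.06,0.0],"spin":-0.23},{"gripper":0.055,"slide":[0.145,0.082,0.0],"spin":-0.32},{"gripper":0.055,"slide":[0.185,0.105,0.0],"spin":-0.41},{"gripper":0.055,"slide":[0.22,0.125,0.0],"spin":-0.49},{"gripper":0.055,"slide":[0.237,0.134,0.0],"spin":-0.529},{"gripper":0.055,"slide":[0.242,0.137,0.0],"spin":-0.529}])

```text
time_s: 10.15
ee_pos: [0.4901, 0.3886, 0.3281]
eef_rot: [-3.14, -0.001, 2.656]
force: [0.0, -0.4, -3.3]
grip_width: 0.0614
grip_force: 30.0
```

Call:
jog_arm(rows=[{"gripper":0.055,"slide":[0,0,0.01],"spin":0},{"gripper":0.055,"slide":[0,0,0.02],"spin":0},{"gripper":0.055,"slide":[0,0,0.03],"spin":0},{"gripper":0.055,"slide":[0,0,0.03],"spin":0},{"gripper":0.055,"slide":[0,0,0.03],"spin":0},{"gripper":0.055,"slide":[0,0,0.03],"spin":0}])

```text
time_s: 10.75
ee_pos: [0.4911, 0.3865, 0.2998]
eef_rot: [3.141, 0.0, 2.652]
force: [-0.1, -0.5, -3.6]
grip_width: 0.0616
grip_force: 30.0
```

```bash
python3 - <<'E'
from h import *
go(.4913,.3868,.06,152)
for c in("top","scene"):
    im,d,W=cloud(c)
    z=telemetry.get_obs()["ee_pos"][2]-.199+.014
    P,_=band(W,(.489,.388),.06,z-.006,z+.006); rep("spacer "+c,P)
E
```

```text
slide [-0.0001  0.0003  0.0408] spin -0.0006 | ee [0.4911 0.3865 0.2998] yaw 151.96 t 10.75
spacer top 45 mean [517.7 385.2] z 0.1131 rect [515.3 380.5] [49.7  8. ] 64.2 circ [515.6 380.4] 24.9
spacer scene 315 mean [493.8 385.4] z 0.1146 rect [488.2 387.3] [86.7 65.6] 61.6 circ [490.3 386.4] 43.7
```

Call:
jog_arm(rows=[{"gripper":0.055,"slide":[0,0,0.01],"spin":0},{"gripper":0.055,"slide":[0,0,0.02],"spin":0},{"gripper":0.055,"slide":[0,0,0.028],"spin":0},{"gripper":0.055,"slide":[0,0,0.034],"spin":0},{"gripper":0.055,"slide":[0,0,0.037],"spin":0},{"gripper":0.055,"slide":[0,0,0.039],"spin":0},{"gripper":0.055,"slide":[0,0,0.0395],"spin":0},{"gripper":0.055,"slide":[0,0,0.0395],"spin":0}])

```text
time_s: 11.65
ee_pos: [0.4909, 0.3868, 0.2602]
eef_rot: [3.141, 0.0, 2.653]
force: [-1.0, -0.5, -0.4]
grip_width: 0.0617
grip_force: 30.0
```

Call:
jog_arm(rows=[{"gripper":0.055,"slide":[0,0,0.0005],"spin":0},{"gripper":0.075,"slide":[0,0,0.0005],"spin":0},{"gripper":0.08,"slide":[0,0,0.0005],"spin":0},{"gripper":0.094,"slide":[0,0,0.0005],"spin":0},{"gripper":0.094,"slide":[0,0,0.0005],"spin":0},{"gripper":0.094,"slide":[0,0,0.0005],"spin":0},{"gripper":0.094,"slide":[0,0,-0.03],"spin":0},{"gripper":0.094,"slide":[0,0,-0.07],"spin":0}])

```text
time_s: 12.45
ee_pos: [0.4907, 0.3866, 0.3289]
eef_rot: [-3.138, -0.002, 2.653]
force: [0.6, -0.7, 1.4]
grip_width: 0.094
grip_force: 0.0
```

Call:
jog_arm(rows=[{"gripper":0.094,"slide":[0.0,-0.02,-0.03],"spin":0.1},{"gripper":0.094,"slide":[0.03,-0.06,-0.03],"spin":0.2},{"gripper":0.094,"slide":[0.06,-0.1,-0.03],"spin":0.35},{"gripper":0.094,"slide":[0.08,-0.14,-0.03],"spin":0.5},{"gripper":0.094,"slide":[0.08,-0.18,-0.03],"spin":0.6},{"gripper":0.094,"slide":[0.08,-0.18,-0.03],"spin":0.6}])

```text
time_s: 13.05
ee_pos: [0.3337, 0.2632, 0.3601]
eef_rot: [-3.142, 0.0, 2.049]
force: [0.6, 0.0, -0.1]
grip_width: 0.0939
grip_force: 0.0
```

```bash
python3 - <<'E'
from h import *
go(.48,-.35,.14,32.8)
for c in("top","scene"):
    im,d,W=cloud(c)
    P,_=band(W,(.489,.388),.06,.066,.082); rep("spacer "+c,P)
    P,_=band(W,(.48,-.35),.05,.036,.055); rep("block "+c,P)
    P,_=band(W,(.489,.388),.09,.045,.057); rep("stage "+c,P)
    P,_=band(W,(.662,.021),.045,.058,.085); rep("captop "+c,P)
E
```

```text
slide [-0.6117 -0.1525  0.0212] spin 1.4767 | ee [0.3337 0.2632 0.3601] yaw 117.41 t 13.05
spacer top 598 mean [487.8 387. ] z 0.0738 rect [487.8 387.6] [63.4 62.9] 63.0 circ [487.5 387.6] 41.9
block top 159 mean [ 479.9 -349.9] z 0.0433 rect [ 480.3 -350.4] [44.4 24.9] 32.9 circ [ 480.3 -351.2] 23.6
stage top 536 mean [488.6 382.1] z 0.0498 rect [488.6 388.3] [92.4 89.9] 63.6 circ [488.7 388.5] 62.4
captop top 242 mean [661.7  22.5] z 0.0694 rect [661.5  22.7] [44.7 43.6] 42.5 circ [662.5  22.2] 23.0
spacer scene 311 mean [492.  383.2] z 0.0746 rect [488.3 387.1] [63.2 63.2] 60.5 circ [488.1 385.8] 41.5
block scene 209 mean [ 482.7 -349.7] z 0.0437 rect [ 479.  -350.2] [47.3 25.6] 33.0 circ [ 478.2 -349.2] 26.2
stage scene 315 mean [504.4 369.9] z 0.0511 rect [488.7 388. ] [90.4 94.1] 62.9 circ [488.1 387.5] 62.8
captop scene 322 mean [665.3  20.1] z 0.0704 rect [662.   22.4] [44.7 44. ] 39.6 circ [661.6  22.4] 23.8
```

The spacer sits within 1 mm of the stage centre and is parallel to it. Next is the block.

Call:
jog_arm(rows=[{"gripper":0.094,"slide":[-0.612,-0.1525,0.021],"spin":1.477},{"gripper":0.094,"slide":[-0.612,-0.1525,0.021],"spin":1.477},{"gripper":0.094,"slide":[-0.612,-0.1525,0.021],"spin":1.477},{"gripper":0.094,"slide":[-0.612,-0.1525,0.021],"spin":1.477},{"gripper":0.094,"slide":[-0.612,-0.1525,0.021],"spin":1.477},{"gripper":0.094,"slide":[-0.612,-0.1525,0.021],"spin":1.477},{"gripper":0.094,"slide":[-0.612,-0.1525,0.021],"spin":1.477},{"gripper":0.094,"slide":[-0.612,-0.1525,0.021],"spin":1.477}])

```text
time_s: 13.95
ee_pos: [0.431, -0.1255, 0.3465]
eef_rot: [3.141, -0.0, 0.848]
force: [1.5, 1.2, -0.6]
grip_width: 0.0939
grip_force: 0.0
```

```bash
python3 -c "
from h import *
go(.48,-.35,.09,32.9)"
```

```text
slide [-0.1359  0.1853  0.0575] spin 0.2735 | ee [ 0.431  -0.1255  0.3465] yaw 48.57 t 13.95
```

Call:
jog_arm(rows=[{"gripper":0.094,"slide":[-0.136,0.185,0.04],"spin":0.2735},{"gripper":0.094,"slide":[-0.136,0.185,0.04],"spin":0.2735},{"gripper":0.094,"slide":[-0.136,0.185,0.04],"spin":0.2735},{"gripper":0.07,"slide":[-0.136,0.185,0.04],"spin":0.2735},{"gripper":0.06,"slide":[-0.136,0.185,0.057],"spin":0.2735},{"gripper":0.06,"slide":[-0.136,0.185,0.057],"spin":0.2735},{"gripper":0.06,"slide":[-0.136,0.185,0.057],"spin":0.2735},{"gripper":0.06,"slide":[-0.136,0.185,0.057],"spin":0.2735}])

```text
time_s: 14.75
ee_pos: [0.4803, -0.3465, 0.29]
eef_rot: [3.141, -0.0, 0.581]
force: [-0.1, -0.5, 0.6]
grip_width: 0.0609
grip_force: 0.0
```

```bash
python3 -c "
from h import *
go(.4798,-.35,.0345,32.9)"
```

```text
slide [-0.0024  0.0026  0.0565] spin 0.0064 | ee [ 0.4803 -0.3465  0.29  ] yaw 33.27 t 14.75
```

Call:
jog_arm(rows=[{"gripper":0.06,"slide":[0,0,0.02],"spin":0},{"gripper":0.06,"slide":[0,0,0.035],"spin":0},{"gripper":0.06,"slide":[0,0,0.035],"spin":0},{"gripper":0.06,"slide":[0,0,0.035],"spin":0},{"gripper":0.06,"slide":[0,0,0.035],"spin":0},{"gripper":0.06,"slide":[0,0,0.035],"spin":0}])

```text
time_s: 15.35
ee_pos: [0.4799, -0.3473, 0.2554]
eef_rot: [3.14, -0.0, 0.579]
force: [0.1, 0.0, 1.0]
grip_width: 0.06
grip_force: 0.0
```

```bash
python3 -c "
from h import *
go(.4798,-.35,.0345,32.9)"
```

```text
slide [-0.0016  0.0022  0.0219] spin 0.0052 | ee [ 0.4799 -0.3473  0.2554] yaw 33.2 t 15.35
```

Call:
jog_arm(rows=[{"gripper":0.06,"slide":[-0.0015,0.002,0.01],"spin":0.005},{"gripper":0.06,"slide":[-0.0015,0.002,0.018],"spin":0.005},{"gripper":0.06,"slide":[-0.0015,0.002,0.022],"spin":0.005},{"gripper":0.04,"slide":[-0.0015,0.002,0.022],"spin":0.005},{"gripper":0.03,"slide":[-0.0015,0.002,0.022],"spin":0.005},{"gripper":0.02,"slide":[-0.0015,0.002,0.022],"spin":0.005},{"gripper":0.018,"slide":[-0.0015,0.002,0.022],"spin":0.005},{"gripper":0.018,"slide":[-0.0015,0.002,0.022],"spin":0.005}], squeeze=25)

```text
time_s: 16.15
ee_pos: [0.4796, -0.3497, 0.2328]
eef_rot: [3.141, -0.0, 0.574]
force: [-0.7, 0.1, 1.7]
grip_width: 0.0236
grip_force: 25.4
```

Call:
jog_arm(rows=[{"gripper":0.018,"slide":[0,0,0],"spin":0},{"gripper":0.018,"slide":[0,0,0],"spin":0},{"gripper":0.018,"slide":[0,0,0],"spin":0},{"gripper":0.018,"slide":[0,0,-0.005],"spin":0},{"gripper":0.018,"slide":[0,0,-0.02],"spin":0},{"gripper":0.018,"slide":[0,0,-0.05],"spin":0},{"gripper":0.018,"slide":[0,0,-0.08],"spin":0},{"gripper":0.018,"slide":[0,0,-0.08],"spin":0}])

```text
time_s: 16.95
ee_pos: [0.48, -0.35, 0.3178]
eef_rot: [3.135, -0.002, 0.574]
force: [0.9, -0.1, -2.5]
grip_width: 0.0235
grip_force: 25.0
```

```bash
python3 -c "
from h import *
go(.4525,-.1275,.10,7.5)"
```

```text
slide [ 0.0978 -0.2019  0.0176] spin 0.4435 | ee [ 0.48   -0.35    0.3178] yaw 32.91 t 16.95
```

Call:
jog_arm(rows=[{"gripper":0.018,"slide":[0.01,-0.02,0.0],"spin":0.05},{"gripper":0.018,"slide":[0.027,-0.055,0.0],"spin":0.13},{"gripper":0.018,"slide":[0.046,-0.095,0.0],"spin":0.22},{"gripper":0.018,"slide":[0.066,-0.136,0.0],"spin":0.31},{"gripper":0.018,"slide":[0.085,-0.175,0.01],"spin":0.4},{"gripper":0.018,"slide":[0.098,-0.202,0.017],"spin":0.4435},{"gripper":0.018,"slide":[0.098,-0.202,0.017],"spin":0.4435},{"gripper":0.018,"slide":[0.098,-0.202,0.017],"spin":0.4435}])

```text
time_s: 17.75
ee_pos: [0.4522, -0.1267, 0.2958]
eef_rot: [3.141, -0.0, 0.133]
force: [0.4, -0.2, -1.6]
grip_width: 0.0236
grip_force: 25.0
```

Call:
jog_arm(rows=[{"gripper":0.018,"slide":[0,0,0.03],"spin":0},{"gripper":0.018,"slide":[0,0,0.055],"spin":0},{"gripper":0.018,"slide":[0,0,0.055],"spin":0},{"gripper":0.018,"slide":[0,0,0.055],"spin":0},{"gripper":0.018,"slide":[0,0,0.055],"spin":0}])

```text
time_s: 18.25
ee_pos: [0.4525, -0.1275, 0.2419]
eef_rot: [3.141, -0.002, 0.13]
force: [0.5, -1.0, -2.8]
grip_width: 0.0236
grip_force: 25.0
```

```bash
python3 - <<'E'
from h import *
go(.4525,-.1275,.0158,7.5)
im,d,W=cloud("scene"); save(cv2.resize(im[180:290,170:330],None,fx=5,fy=5,interpolation=cv2.INTER_CUBIC),"blk")
E
```

```text
slide [-0.0001 -0.      0.0271] spin -0.0005 | ee [ 0.4525 -0.1275  0.2419] yaw 7.47 t 18.25
```

View pics/blk.png

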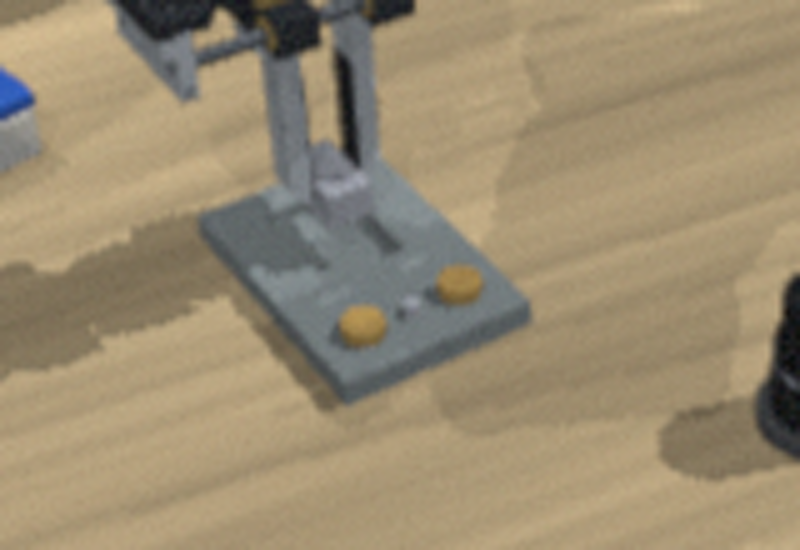

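The block hangs level at about (342,190) in the crop, with the pocket end visible at (380,235). It is aligned, so I lower it.

Call:
jog_arm(rows=[{"gripper":0.018,"slide":[0,0,0.008],"spin":0},{"gripper":0.018,"slide":[0,0,0.015],"spin":0},{"gripper":0.018,"slide":[0,0,0.02],"spin":0},{"gripper":0.018,"slide":[0,0,0.024],"spin":0},{"gripper":0.018,"slide":[0,0,0.026],"spin":0},{"gripper":0.018,"slide":[0,0,0.0265],"spin":0},{"gripper":0.018,"slide":[0,0,0.0265],"spin":0},{"gripper":0.018,"slide":[0,0,0.0265],"spin":0}])

```text
time_s: 19.1
ee_pos: [0.4521, -0.1268, 0.2146]
eef_rot: [-3.141, 0.001, 0.131]
force: [-6.8, 2.3, 13.1]
grip_width: 0.0235
grip_force: 25.0
```

Call:
jog_arm(rows=[{"gripper":0.018,"slide":[0,0,-0.0005],"spin":0},{"gripper":0.04,"slide":[0,0,-0.0005],"spin":0},{"gripper":0.06,"slide":[0,0,-0.0005],"spin":0},{"gripper":0.06,"slide":[0,0,-0.0005],"spin":0},{"gripper":0.06,"slide":[0,0,-0.0005],"spin":0},{"gripper":0.094,"slide":[0,0,-0.02],"spin":0},{"gripper":0.094,"slide":[0,0,-0.06],"spin":0},{"gripper":0.094,"slide":[0,0,-0.1],"spin":0}])

```text
time_s: 19.9
ee_pos: [0.4519, -0.1268, 0.3149]
eef_rot: [-3.141, 0.001, 0.131]
force: [0.8, 0.5, 0.8]
grip_width: 0.0764
grip_force: 0.0
```

```bash
python3 -c "
from h import *
go(.479,-.3503,.10,40)"
```

```text
slide [-0.0023  0.2251  0.0158] spin -0.5674 | ee [ 0.4519 -0.1268  0.3149] yaw 7.49 t 19.9
```

Call:
jog_arm(rows=[{"gripper":0.094,"slide":[-0.002,0.225,0.0],"spin":-0.567},{"gripper":0.094,"slide":[-0.002,0.225,0.0],"spin":-0.567},{"gripper":0.094,"slide":[-0.002,0.225,0.0],"spin":-0.567},{"gripper":0.094,"slide":[-0.002,0.225,0.0],"spin":-0.567},{"gripper":0.094,"slide":[-0.002,0.225,0.0],"spin":-0.567},{"gripper":0.094,"slide":[-0.002,0.225,0.0],"spin":-0.567},{"gripper":0.094,"slide":[-0.002,0.225,0.0],"spin":-0.567},{"gripper":0.094,"slide":[-0.002,0.225,0.0],"spin":-0.567}])

```text
time_s: 20.7
ee_pos: [0.4796, -0.3494, 0.3139]
eef_rot: [-3.141, -0.0, 0.698]
force: [0.5, 1.2, -0.2]
grip_width: 0.0942
grip_force: 0.0
```

```bash
python3 - <<'E'
from h import *
for c in("top","scene"):
    im,d,W=cloud(c)
    P,_=band(W,(.4525,-.1275),.045,.019,.034); rep("block "+c,P)
    if len(P): print(np.percentile(P[:,2],[5,95]).round(4))
    P,_=band(W,(.479,-.35),.045,.017,.031); rep("sample "+c,P)
    save(im,c+"2")
go(.479,-.3503,.05,40)
E
```

```text
block top 151 mean [ 452.2 -127.1] z 0.0258 rect [ 452.3 -127.2] [43.7 24.4] 8.5 circ [ 451.7 -126.9] 23.7
[0.0218 0.0302]
sample top 131 mean [ 493. -341.] z 0.0237 rect [ 492.6 -339.8] [23.7 53.2] 32.7 circ [ 488.1 -342.7] 26.6
block scene 146 mean [ 454.4 -127.5] z 0.0262 rect [ 451.7 -126.7] [44.8 25.1] 5.9 circ [ 451.  -126.6] 24.0
[0.0206 0.0277]
sample scene 458 mean [ 481.3 -350.3] z 0.0239 rect [ 478.8 -350.3] [59.1 58. ] 31.2 circ [ 478.2 -350.1] 31.0
slide [-0.0012  0.0004  0.0653] spin 0.0007 | ee [ 0.4797 -0.3492  0.3143] yaw 40.04 t 20.8
```

View pics/scene2.png

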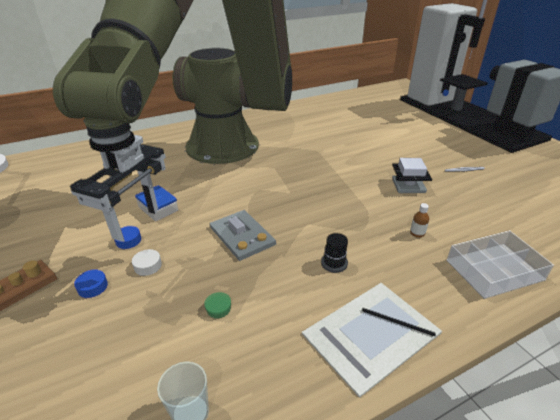

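Picture: the block lies flat in the pocket at (236,224), the cap is on the lens at (336,245), the spacer is on the stage at (411,167), and the bare sample is at (147,263). Grasp the sample.

Call:
jog_arm(rows=[{"gripper":0.094,"slide":[-0.001,0.0005,0.04],"spin":0},{"gripper":0.094,"slide":[-0.001,0.0005,0.07],"spin":0},{"gripper":0.094,"slide":[-0.001,0.0005,0.09],"spin":0},{"gripper":0.094,"slide":[-0.001,0.0005,0.105],"spin":0},{"gripper":0.094,"slide":[-0.001,0.0005,0.105],"spin":0},{"gripper":0.075,"slide":[-0.001,0.0005,0.105],"spin":0},{"gripper":0.065,"slide":[-0.001,0.0005,0.105],"spin":0},{"gripper":0.055,"slide":[-0.001,0.0005,0.105],"spin":0}], squeeze=20)

```text
time_s: 21.6
ee_pos: [0.4792, -0.3513, 0.2101]
eef_rot: [3.14, -0.0, 0.698]
force: [-0.9, -0.6, -0.4]
grip_width: 0.0733
grip_force: 0.0
```

Call:
jog_arm(rows=[{"gripper":0.055,"slide":[0,0,0],"spin":0},{"gripper":0.055,"slide":[0,0,0],"spin":0},{"gripper":0.055,"slide":[0,0,0],"spin":0},{"gripper":0.055,"slide":[0,0,0],"spin":0},{"gripper":0.055,"slide":[0,0,0],"spin":0}])

```text
time_s: 22.1
ee_pos: [0.4791, -0.3513, 0.2095]
eef_rot: [3.141, -0.0, 0.698]
force: [-1.5, 1.4, 6.4]
grip_width: 0.0594
grip_force: 20.0
```

```bash
python3 -c "
from h import *
go(.479,-.3503,.14,40)"
```

```text
slide [ 0.0006 -0.0008 -0.1295] spin -0.0004 | ee [ 0.4791 -0.3513  0.2095] yaw 39.98 t 22.1
```

Call:
jog_arm(rows=[{"gripper":0.055,"slide":[0,0,-0.003],"spin":0},{"gripper":0.055,"slide":[0,0,-0.012],"spin":0},{"gripper":0.055,"slide":[0,0,-0.03],"spin":0},{"gripper":0.055,"slide":[0,0,-0.06],"spin":0},{"gripper":0.055,"slide":[0,0,-0.09],"spin":0},{"gripper":0.055,"slide":[0,0,-0.12],"spin":0},{"gripper":0.055,"slide":[0,0,-0.135],"spin":0},{"gripper":0.055,"slide":[0,0,-0.14],"spin":0}])

```text
time_s: 22.9
ee_pos: [0.479, -0.3513, 0.3506]
eef_rot: [3.139, -0.0, 0.698]
force: [0.9, -0.3, -1.2]
grip_width: 0.0593
grip_force: 20.0
```

```bash
python3 - <<'E'
from h import *
go(.488,.3873,.15,62)
E
```

```text
slide [ 4.814e-01 -5.602e-01  5.000e-04] spin -0.3843 | ee [ 0.479  -0.3513  0.3506] yaw 39.98 t 22.9
```

Call:
jog_arm(rows=[{"gripper":0.055,"slide":[0.01,-0.012,0],"spin":0},{"gripper":0.055,"slide":[0.03,-0.035,0],"spin":-0.03},{"gripper":0.055,"slide":[0.055,-0.064,0],"spin":-0.06},{"gripper":0.055,"slide":[0.08,-0.093,0],"spin":-0.09},{"gripper":0.055,"slide":[0.105,-0.122,0],"spin":-0.12},{"gripper":0.055,"slide":[0.13,-0.151,0],"spin":-0.15},{"gripper":0.055,"slide":[0.155,-0.18,0],"spin":-0.18},{"gripper":0.055,"slide":[0.18,-0.209,0],"spin":-0.2}])

```text
time_s: 23.7
ee_pos: [0.4819, -0.0732, 0.3475]
eef_rot: [-3.139, 0.001, 0.899]
force: [0.2, -0.6, -1.7]
grip_width: 0.0596
grip_force: 20.0
```

```bash
python3 - <<'E'
from h import *
go(.488,.3873,.15,62)
E
```

```text
slide [ 0.3643 -0.2818 -0.0012] spin -0.183 | ee [ 0.4819 -0.0732  0.3475] yaw 51.52 t 23.7
```

Call:
jog_arm(rows=[{"gripper":0.055,"slide":[0.03,-0.023,0],"spin":-0.01},{"gripper":0.055,"slide":[0.06,-0.046,0],"spin":-0.03},{"gripper":0.055,"slide":[0.09,-0.07,0],"spin":-0.05},{"gripper":0.055,"slide":[0.12,-0.093,0],"spin":-0.07},{"gripper":0.055,"slide":[0.15,-0.116,0],"spin":-0.09},{"gripper":0.055,"slide":[0.18,-0.139,0],"spin":-0.1},{"gripper":0.055,"slide":[0.21,-0.162,0],"spin":-0.11},{"gripper":0.055,"slide":[0.24,-0.185,0],"spin":-0.12}])

```text
time_s: 24.5
ee_pos: [0.4865, 0.2295, 0.3474]
eef_rot: [-3.14, 0.002, 1.019]
force: [-0.2, -0.6, -1.4]
grip_width: 0.0595
grip_force: 20.0
```

```bash
python3 - <<'E'
from h import *
go(.488,.3873,.15,62)
E
```

```text
slide [ 0.1351 -0.0815 -0.0018] spin -0.0635 | ee [0.4865 0.2295 0.3474] yaw 58.36 t 24.5
```

Call:
jog_arm(rows=[{"gripper":0.055,"slide":[0.03,-0.018,0],"spin":-0.02},{"gripper":0.055,"slide":[0.06,-0.036,0],"spin":-0.04},{"gripper":0.055,"slide":[0.085,-0.052,0],"spin":-0.06},{"gripper":0.055,"slide":[0.107,-0.066,0],"spin":-0.064},{"gripper":0.055,"slide":[0.122,-0.074,0.005],"spin":-0.064},{"gripper":0.055,"slide":[0.127,-0.077,0.01],"spin":-0.064},{"gripper":0.055,"slide":[0.127,-0.077,0.02],"spin":-0.064},{"gripper":0.055,"slide":[0.127,-0.077,0.02],"spin":-0.064}])

```text
time_s: 25.3
ee_pos: [0.4887, 0.3751, 0.3268]
eef_rot: [-3.14, 0.003, 1.081]
force: [-0.0, 0.3, -1.4]
grip_width: 0.0596
grip_force: 20.0
```

Call:
jog_arm(rows=[{"gripper":0.055,"slide":[0,0,0],"spin":0},{"gripper":0.055,"slide":[0,0,0],"spin":0}])

```text
time_s: 25.5
ee_pos: [0.4891, 0.3754, 0.3294]
eef_rot: [3.141, -0.0, 1.081]
force: [0.3, 0.6, -1.4]
grip_width: 0.0597
grip_force: 20.0
```

```bash
python3 - <<'E'
from h import *
go(.488,.3873,.0847,62)
p=telemetry.get_obs()["ee_pos"]; z=p[2]-.199+.0135
im,d,W=cloud("scene"); P,_=band(W,p,.06,z-.008,z+.006,im,lambda i:i.min(2)>150); rep("sample",P)
save(cv2.resize(im[90:210,330:490],None,fx=5,fy=5,interpolation=cv2.INTER_CUBIC),"smp")
E
```

```text
slide [ 0.01   -0.0066  0.0457] spin -0.0012 | ee [0.4891 0.3754 0.3294] yaw 61.93 t 25.5
sample 78 mean [483.1 363.5] z 0.1451 rect [482.  361.6] [28.4 53.3] 47.7 circ [487.8 368.4] 26.9
```

View pics/smp.png

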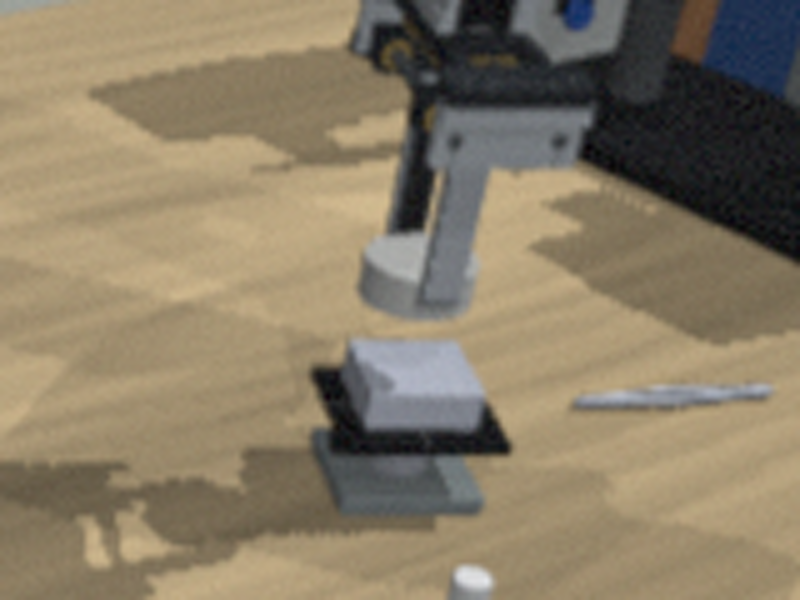

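The sample is held level (crop (415,275)) above the spacer (415,385). I shift 12 mm sideways and lower it.

Call:
jog_arm(rows=[{"gripper":0.055,"slide":[0.01,-0.0065,0],"spin":0},{"gripper":0.055,"slide":[0.01,-0.0065,0.008],"spin":0},{"gripper":0.055,"slide":[0.01,-0.0065,0.018],"spin":0},{"gripper":0.055,"slide":[0.01,-0.0065,0.028],"spin":0},{"gripper":0.055,"slide":[0.01,-0.0065,0.035],"spin":0},{"gripper":0.055,"slide":[0.01,-0.0065,0.04],"spin":0},{"gripper":0.055,"slide":[0.01,-0.0065,0.04],"spin":0},{"gripper":0.055,"slide":[0.01,-0.0065,0.04],"spin":0}])

```text
time_s: 26.35
ee_pos: [0.4879, 0.3879, 0.2892]
eef_rot: [3.141, -0.0, 1.082]
force: [0.1, -0.5, -0.6]
grip_width: 0.0596
grip_force: 20.0
```

Call:
jog_arm(rows=[{"gripper":0.055,"slide":[0,0,0.001],"spin":0},{"gripper":0.055,"slide":[0,0,0.002],"spin":0},{"gripper":0.055,"slide":[0,0,0.003],"spin":0},{"gripper":0.055,"slide":[0,0,0.004],"spin":0},{"gripper":0.055,"slide":[0,0,0.004],"spin":0},{"gripper":0.055,"slide":[0,0,0.004],"spin":0}])

```text
time_s: 26.95
ee_pos: [0.4878, 0.3879, 0.285]
eef_rot: [-3.142, 0.0, 1.082]
force: [0.5, 0.3, -1.3]
grip_width: 0.0596
grip_force: 20.0
```

```bash
python3 -c "
from h import *
go(.488,.3873,.0847,62)"
```

```text
slide [-0.0004  0.0005  0.0013] spin -0.0003 | ee [0.4878 0.3879 0.285 ] yaw 61.98 t 26.95
```

Call:
jog_arm(rows=[{"gripper":0.055,"slide":[0,0,0.0007],"spin":0},{"gripper":0.055,"slide":[0,0,0.0014],"spin":0},{"gripper":0.055,"slide":[0,0,0.0014],"spin":0},{"gripper":0.055,"slide":[0,0,0.0014],"spin":0}])

```text
time_s: 27.35
ee_pos: [0.4878, 0.3879, 0.2836]
eef_rot: [-3.142, 0.0, 1.082]
force: [-0.2, 0.2, -1.1]
grip_width: 0.0596
grip_force: 20.0
```

Call:
jog_arm(rows=[{"gripper":0.055,"slide":[0,0,0.0005],"spin":0},{"gripper":0.055,"slide":[0,0,0.001],"spin":0},{"gripper":0.055,"slide":[0,0,0.001],"spin":0}])

```text
time_s: 27.65
ee_pos: [0.4877, 0.3879, 0.2835]
eef_rot: [3.141, -0.0, 1.082]
force: [-3.9, -2.2, 7.5]
grip_width: 0.0596
grip_force: 20.0
```

Contact. Release and retreat straight up.

Call:
jog_arm(rows=[{"gripper":0.055,"slide":[0,0,-0.0005],"spin":0},{"gripper":0.065,"slide":[0,0,-0.0005],"spin":0},{"gripper":0.075,"slide":[0,0,-0.0005],"spin":0},{"gripper":0.085,"slide":[0,0,-0.0005],"spin":0},{"gripper":0.094,"slide":[0,0,-0.0005],"spin":0},{"gripper":0.094,"slide":[0,0,-0.0005],"spin":0},{"gripper":0.094,"slide":[0,0,-0.0005],"spin":0},{"gripper":0.094,"slide":[0,0,-0.01],"spin":0}])

```text
time_s: 28.45
ee_pos: [0.4876, 0.3878, 0.2918]
eef_rot: [-3.141, 0.002, 1.082]
force: [-0.3, -0.4, 0.3]
grip_width: 0.0943
grip_force: 0.0
```

Call:
jog_arm(rows=[{"gripper":0.094,"slide":[0,0,-0.03],"spin":0},{"gripper":0.094,"slide":[0,0,-0.06],"spin":0},{"gripper":0.094,"slide":[0,0,-0.1],"spin":0},{"gripper":0.094,"slide":[-0.03,0,-0.1],"spin":0},{"gripper":0.094,"slide":[-0.08,0.03,-0.1],"spin":0},{"gripper":0.094,"slide":[-0.12,0.03,-0.1],"spin":0},{"gripper":0.094,"slide":[-0.15,0.03,-0.1],"spin":0},{"gripper":0.094,"slide":[-0.15,0.03,-0.1],"spin":0}])

```text
time_s: 29.25
ee_pos: [0.4428, 0.2391, 0.3939]
eef_rot: [3.141, -0.001, 1.08]
force: [-0.2, 0.7, 0.2]
grip_width: 0.094
grip_force: 0.0
```

```bash
python3 - <<'E'
from h import *
for c in("top","scene"):
    im,d,W=cloud(c)
    for n,p,r,a,b in [("sample",(.488,.387),.06,.09,.105),("spacer",(.488,.387),.06,.066,.085),("cap",(.662,.021),.045,.058,.085),("block",(.4525,-.1275),.045,.019,.034),("dish",(.67,-.254),.06,.012,.03),("dropper",(.67,.25),.06,.03,.1)]:
        P,_=band(W,p,r,a,b); rep(n+" "+c,P)
save(im,"scene3")
E
```

```text
sample top 224 mean [499.5 391.1] z 0.0978 rect [501.6 392.2] [29.9 59.1] 24.3 circ [491.6 387.6] 29.6
spacer top 43 mean [517.9 384.9] z 0.073 rect [516.3 381.2] [49.5 10.6] 70.2 circ [516.  381.3] 24.7
cap top 244 mean [661.5  22.6] z 0.0692 rect [661.5  22.2] [43.6 44.3] 4.1 circ [662.4  22. ] 23.4
block top 148 mean [ 452.3 -127.2] z 0.0256 rect [ 452.3 -127.3] [43.7 24.2] 8.2 circ [ 451.7 -127.1] 23.7
dish top 288 mean [ 665.8 -251.4] z 0.0198 rect [ 666.2 -251.8] [49.6 50.1] 87.6 circ [ 665.4 -251.2] 26.2
dropper top 169 mean [663.9 253.5] z 0.0587 rect [665.4 255.7] [31.1 35.3] 30.7 circ [666.9 257.2] 18.2
sample scene 240 mean [490.7 382.4] z 0.0984 rect [488.3 385.5] [57.7 62.2] 31.7 circ [487. 386.] 32.9
spacer scene 191 mean [502.  372.5] z 0.0746 rect [490.3 386. ] [62.9 64.5] 60.8 circ [487.8 385.8] 41.9
cap scene 322 mean [665.3  20.1] z 0.0702 rect [661.6  22.3] [45.1 45. ] 28.3 circ [661.  23.] 23.7
block scene 142 mean [ 454.1 -127.4] z 0.026 rect [ 451.6 -126.4] [44.5 25.7] 9.2 circ [ 451.9 -126.7] 24.3
dish scene 492 mean [ 667.2 -251.7] z 0.0202 rect [ 664.3 -250.8] [50.7 52. ] 74.5 circ [ 664.5 -251.5] 26.9
dropper scene 321 mean [672.3 251.5] z 0.0558 rect [669.7 253.9] [35.6 30. ] 31.5 circ [668.4 257.4] 18.9
```

View pics/scene3.png

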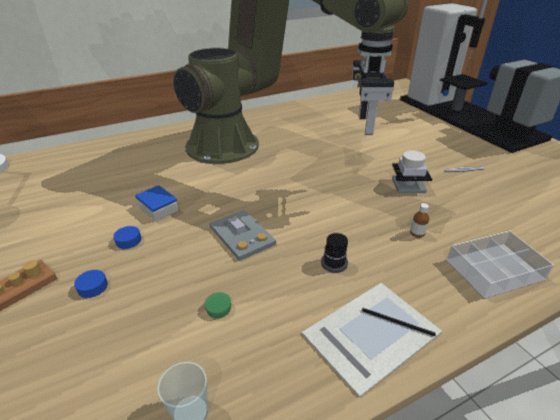

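The picture shows the sample flat on the spacer on the stage at (412,165), the cap on the lens at (336,245), and the block in the pocket at (237,225). The bottle and dish have not moved. Handing in.

```bash
python3 -c "
from h import *
print(workorder.hand_in())"
```

```text
the job is handed in; nothing more can be done
None
```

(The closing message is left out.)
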